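Hold a source shutter open at the set mark

TASK

Uncover the check source for a count: pull the drawer of the low white cabinet fully open by its handle, then draw the spring-loaded shutter inside it sideways by its upright tab until the shutter's index finger lines up with the tip of the small brass mark rider. The shutter springs shut if let go, so finish while still holding it still at the mark with the gripper; leave the clamped rider and the other things on the desk and on the cabinet as they are.

Things in the scene. Friction and masses are not known exactly. Their poses are not given: they have to be found in the camera images.
- cabinet: low white steel cabinet fixed to the desk, 110 mm deep (x), 200 mm wide (y), 104 mm high, with one grey-fronted drawer. Origin under its centre; its -x axis points out of the drawer front, +y to the left as seen by someone facing the front; z up. Its front edge is 55 mm from the origin along -x
- drawer (a joint): how far the drawer is pulled out along the cabinet's -x, m: 0 shut, 0.088 fully open at its stop. Stiff runners (about 2 N), stays where it is left
- drawer_handle (a point): middle of the drawer's bow handle: a round steel bar 10 mm thick along the cabinet's y, straight for 84 mm, 40 mm (bar axis) in front of the drawer face, its axis 70 mm above the desk; free above and below. The drawer front behind it is 12 mm thick and reaches 96 mm above the desk. Moves with the drawer; axes as the cabinet's
- shutter (a joint): how far the shutter is drawn along the cabinet's +y (left), m: 0 shut (over the round source well), 0.058 at its end stop. A spring pulls it back to 0 with 2 N at 0 plus 100 N/m (4 to 6 N at the mark)
- shutter_grip (a point): grip point on the shutter's upright tab: an aluminium fin 10 mm thick (cabinet y), 30 mm wide (x), its top 84 mm above the desk; this point is 72 mm up, on its middle plane. All under and beside it ends 50 mm or less above the desk. With the drawer fully open the tab's middle is 50 mm before the cabinet's front and 38 mm behind the drawer front's inside. Axes as the cabinet's
- shutter_index (a point): rear tip of the shutter's index finger, a thin bar 4 mm wide pointing along the cabinet's +x across the rear rail; 54 mm to the right (cabinet -y) of the tab; moves with the shutter. Axes as the cabinet's
- mark_tip (a point): front tip of the mark rider, a brass clip 8x14x8 mm with a 4 mm wide pointer towards the shutter, clamped behind the rear rail in the drawer; its place along the rail (cabinet's y) differs each time, 22 to 42 mm to the left of the index when the shutter is shut. Lined up when index and tip have the same cabinet y. Axes as the cabinet's
- pot_dark: loose bystander: sample pot, dark below, ribbed white lid, 56 mm across, 60 mm high; origin under its centre
- pot_yellow: loose bystander: sample pot, 50 mm across, 54 mm high; origin under its centre
- tin: loose bystander: flat round tin, 66 mm across, 24 mm high; origin under its centre
- sticky: loose bystander: pad of notes, 76x78x20 mm; origin under its centre
- cup: loose bystander: clear round cup with lid, 71 mm across, 76 mm high; origin under its centre
- wash: loose bystander: wash bottle with curved spout, 62x104x215 mm; origin under its centre
- eraser: loose bystander: eraser, 22x52x13 mm, lying on the rear half of the cabinet's top; origin under its centre
- mark (a joint): where the brass rider is clamped along the rail, m: the shutter value at which index and tip line up; it stays put unless pushed with over 30 N

How it is judged (in metres and radians):
On the way, in this order (a step that is already met when the one before it is completed fails the run):
1. the drawer is fully open with the shutter still shut (value of joint drawer above 0.078 m and value of joint shutter below 0.006 m), for 0.2 s.
2. the gripper holds the shutter's index at the mark (value of joint drawer above 0.078 m and y of shutter_index in the frame of mark_tip between -0.006 and 0.006 m and value of joint shutter above 0.014 m and velocity of joint shutter between -0.01 and 0.01 m/s and contact force between the fingers and shutter above 1.5 N), for 0.5 s.
At the end, for the whole second after the job is handed in: the drawer is open to within 10 mm of its stop, the shutter's index is within 6 mm of the mark rider's tip along the slide, at rest (under 10 mm/s), and the gripper's fingers are what holds it there (at least 1.5 N on the shutter) (all of step 2); the arm keeps its last pose, push and grip.
It fails at once if a bystander is pushed more than 20 mm (distance of any of pot_dark, pot_yellow, tin, sticky, cup, wash, eraser from where it was at the start of the episode above 0.02 m).
It fails at once if the mark rider is pushed along its rail, out of the span in which it is set (value of joint mark below 0.02 m or value of joint mark above 0.044 m).
It also fails if it takes over 40 s, if anything falls off the work surface, if the arm or the gripper's body presses on something with over 40 N, if the wrist force passes 120 N, or if a joint passes its speed limit or range.

ROBOT

A 6-joint arm with a two-finger parallel gripper is mounted at the origin on a cart in front of the work surface, level with it; the furniture and walls round the work are solid. World frame = base frame: x ahead of the robot, y to its left, z up, the work surface at z = 0. Lengths are in m, angles in degrees, forces in N, time in s.
With the tool pointing down it reaches from about 0.3 to 0.75 m from the base axis. Payload 8.5 kg.
Tool frame: the origin (TCP) lies on the centre line of the jaws, within the pads' length; the fingertips stand 19 mm ahead of it and the grasp point (between the pads) is the TCP (env.tcp_to_tips is the z of the fingertips in the tool frame, in m); z points along the fingers, y is the line along which they close (so a half turn about z gives the same grasp; the last joint's range is limited). The gripper opens to 85 mm and grips with 20 to 120 N. Pads are 22 mm wide; open, the fingers measure 114 mm over their backs; the gripper's body (76 mm by 85 mm) begins 54 mm behind the grasp point. The pads swing forward as they close: fully open they stand 13 mm farther back than shut.
Start: joints at [-82.466, 21.807, 74.336, -0, 83.858, -12.336], TCP at [0.187, -0.517, 0.25] pointing down, gripper open.
Joint ranges: [-178.18, 178.18], [-50.72, 133.34], [12.68, 142.11], [-81.47, 261.47], [9.98, 163.14], [-165.26, 165.26]. Speed limits (degrees/s): [136.94, 136.94, 180, 180, 180, 180].

INTERFACE

Orientations are given as a 3x3 rotation matrix whose columns are the frame's x, y, z axes.
In Python, from rig import env gives the robot as it stands.
- The arm moves only by the tool servo_tool, never from a script. Its argument "steps" is a list of rows, each an object of numbers: "tx", "ty", "tz": the shift along the world's x, y, z in cm; "yaw": the turn about the world's z in degrees; "claw": the finger opening in cm, from 0 to 8.54. In form: [{"tx": .., "ty": .., "tz": .., "yaw": .., "claw": ..}, ...]. A call has 1 to 20 rows; each row shifts and turns the commanded pose from where the row before left it; what a row does not reach is not made up. A row lasts 1/10 s, in which the tool goes at most 50 mm and 8.59 degrees, less where a joint would pass 70% of its speed; a pose out of reach is approached as far as the arm can. A call with a gripper value outside its range is refused whole. The fingers move at their own pace and stop on an object; "newtons" is the grip in N (left out, the last holds). Time passes only in rows, so rows that do not move let the fingers close. It gives the time, the measured TCP pose, the force, the opening and the grip force at its end, in the units of the state.
- env.observe(): the state, without advancing time (a new reading comes with each control period).
- env.get_image(name): name is "scene" or "top"; returns (picture, depth): 420x560x3 uint8, red, green, blue; 420x560 float32, m along the optical axis (not along the pixel's ray), 0 where there is no reading.
- env.camera_model(name): a dict with "fovy" (degrees; the focal length in pixels is half the picture's height over the tangent of half this angle, whatever the lens; pixels are square), "cx", "cy" (the principal point, pixels), "dist_coeffs" ([k1, k2, p1, p2, k3] as OpenCV has them; the pictures are not rectified), "T" (4x4, takes a point from camera to world coordinates). Camera axes: x right, y down, z forward; pixel columns grow to the right and rows downward; lengths in m; the calibration is good to about 2 mm. A picture is of the moment at which its call begins. camera_model takes no time and is no camera call.
- env.close_job(): hands the job in; it is judged then, once.
The state is a dict: "time_s": time; "q": joint angles; "qvel": joint speeds; "joint_efforts": joint torques, N m; "position": TCP position; "tool_rot": TCP orientation; "ft_force": force on the tool from outside, world axes, zero at the start; "wrist_torque": the same for the moment, N m; "grip_width": finger opening in m; "gripper_force": force on a finger pad.
Only numpy, scipy, OpenCV 4.12 (cv2) and the standard library are available. Lean on these libraries where they do the work, as an engineer would, in place of code of your own. Each camera call takes 0.05 s, during which the arm holds its last target. There are 200 camera calls.

## Working session

There is one attempt and no reset: what is moved stays moved. The work goes in short steps, Python scripts to look and compute and a tool call to move; the robot and the scene stay as the last step left them, time stands still between calls to the robot, and variables do not carry over. Pictures are saved under pics/ and viewed, at most 10 in all, crops included, and the job is handed in when it is done.

Besides the shell and the picture viewer there is one more tool, called after "Emit:" as name([rows], argument=value, ...), one row to a line, values as JSON. servo_tool: Moves the arm, as the interface text tells. Its arguments: {"type":"object","properties":{"steps":{"type":"array"},"newtons":{"type":"number"}},"required":["steps"]}

```bash
mkdir -p pics; cat > h.py <<'E'
import numpy as np, cv2
from rig import env
def cam(n):
    m=env.camera_model(n); f=210/np.tan(np.radians(m["fovy"])/2)
    return np.array([[f,0,m["cx"]],[0,f,m["cy"]],[0,0,1.]]),np.array(m["dist_coeffs"],float),np.array(m["T"])
def rays(n,uv):
    K,d,T=cam(n); p=cv2.undistortPoints(np.array(uv,float).reshape(-1,1,2),K,d).reshape(-1,2)
    return np.c_[p,np.ones(len(p))]@T[:3,:3].T, T[:3,3]
def onz(n,uv,z):
    r,o=rays(n,uv); return o+r*((z-o[2])/r[:,2])[:,None]
def cloud(n,dep):
    v,u=np.mgrid[0:420,0:560]; r,o=rays(n,np.c_[u.ravel(),v.ravel()])
    return (o+r*dep.ravel()[:,None]).reshape(420,560,3)
def proj(n,P):
    K,d,T=cam(n); Ti=np.linalg.inv(T)
    return cv2.projectPoints(np.array(P,float).reshape(-1,1,3),cv2.Rodrigues(Ti[:3,:3])[0],Ti[:3,3],K,d)[0].reshape(-1,2)
def snap(n,name):
    im,dep=env.get_image(n); cv2.imwrite(f"pics/{name}.png",im[:,:,::-1]); np.savez(f"pics/{name}.npz",im=im,dep=dep); return im,dep
E
python3 - <<'E'
from h import *
a,_=snap("scene","s0"); b,_=snap("top","t0")
print(cam("scene")[2],cam("top")[2]); s=env.observe(); print(s["position"],s["tool_rot"],s["time_s"])
E
```

```text
[[-0.79775678 -0.37570899  0.47162153  0.00587242]
 [-0.60284307  0.51358932 -0.61057861  0.68936222]
 [-0.01281991 -0.771407   -0.63621293  0.79780914]
 [ 0.          0.          0.          1.        ]] [[-0.00153278 -0.99904688  0.04362317  0.48345897]
 [-0.9994992   0.00290936  0.03151021 -0.01924692]
 [-0.0316071  -0.04355303 -0.99855101  1.11551708]
 [ 0.          0.          0.          1.        ]]
[ 0.18691375 -0.51701867  0.24977949] [[ 9.40456128e-01  3.39915051e-01 -1.72209777e-04]
 [ 3.39914987e-01 -9.40455306e-01  1.27252112e-03]
 [ 2.70593483e-04 -1.25528697e-03 -9.99999176e-01]] 0.1
```

View pics/s0.png

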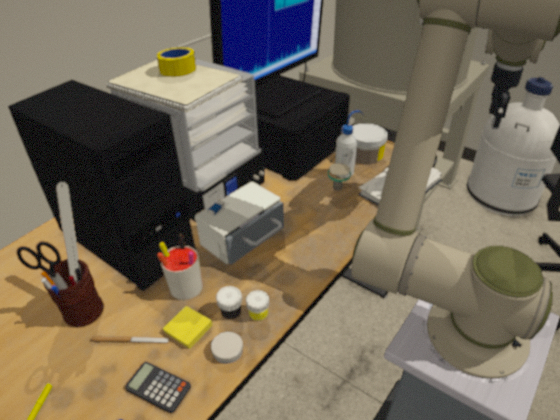

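View pics/t0.png

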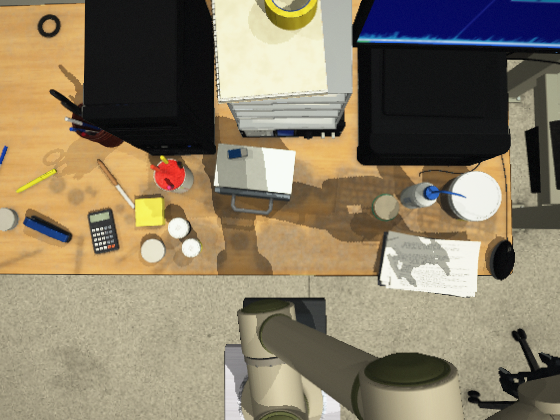

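The cabinet is in the top view at about (255,172), with its handle at (252,208). In the scene view it is at about (240,220). It is yawed slightly. The pots are at (180,228) and (191,247), and the cup at (385,206) in the top view.

```bash
python3 - <<'E'
from h import *
im=np.load("pics/t0.npz");dep=im["dep"];im=im["im"]
P=cloud("top",dep)
for u,v in [(275,165),(240,180),(252,209),(255,195),(300,230),(180,228)]: print(u,v,P[v,u].round(4),im[v,u])
m=np.zeros((420,560),np.uint8); m[140:222,205:305]=1
z=P[...,2]
k=((z>.098)&(z<.112)&(m>0)).astype(np.uint8)
n,l,s,c=cv2.connectedComponentsWithStats(k); i=1+s[1:,4].argmax(); print(s[i],c[i])
pts=P[l==i][:,:2].astype(np.float32); r=cv2.minAreaRect(pts*1000); print(r, cv2.boxPoints(r).round(1).tolist(), np.median(P[l==i][:,2]))
h=(z>.055)&(z<.085)&(m>0)
q=P[h]; q=q[(q[:,0]<np.quantile(q[:,0],.6))]; print(len(q), q.min(0),q.max(0))
a=cv2.resize(im[140:222,205:305],None,fx=6,fy=6,interpolation=cv2.INTER_CUBIC); cv2.imwrite("pics/c0.png",a[:,:,::-1])
E
```

```text
275 165 [0.64   0.0135 0.1036] [248 251 244]
240 180 [0.6021 0.1028 0.1036] [157 158 141]
252 209 [ 0.5326  0.0815 -0.001 ] [116 101  80]
255 195 [0.5643 0.0652 0.0948] [66 72 73]
300 230 [ 0.4737 -0.0526 -0.0017] [194 160 113]
180 228 [0.4798 0.2682 0.0601] [244 245 237]
[ 214  144   82   50 3149] [255.34995237 169.21752937]
((632.3488159179688, 66.7433090209961), (200.1121826171875, 110.36917877197266), 83.65133666992188) [[566.4000244140625, -26.600000381469727], [676.0999755859375, -38.79999923706055], [698.2999877929688, 160.10000610351562], [588.5999755859375, 172.3000030517578]] 0.10336697036722686
204 [0.51610391 0.02243163 0.06813424] [0.54766461 0.13052736 0.0793125 ]
```

View pics/c0.png

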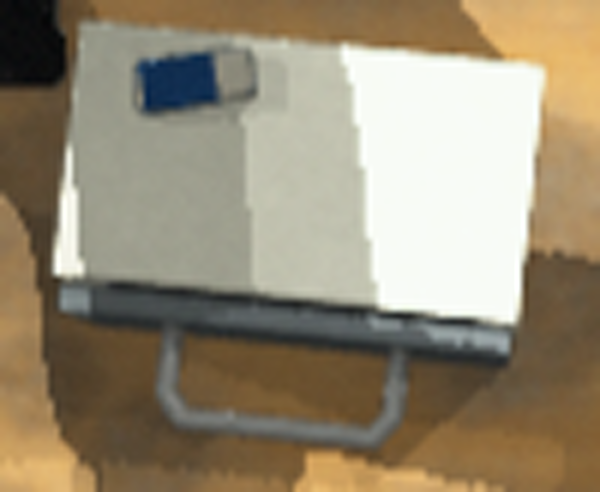

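Emit:
servo_tool([
  {"tx": 1.88,"ty": 3.3,"yaw": 3.55,"claw": 3.6},
  {"tx": 1.88,"ty": 3.3,"yaw": 3.55,"claw": 3.6},
  {"tx": 1.88,"ty": 3.3,"yaw": 3.55,"claw": 3.6},
  {"tx": 1.88,"ty": 3.3,"yaw": 3.55,"claw": 3.6},
  {"tx": 1.88,"ty": 3.3,"yaw": 3.55,"claw": 3.6},
  {"tx": 1.88,"ty": 3.3,"yaw": 3.55,"claw": 3.6},
  {"tx": 1.88,"ty": 3.3,"yaw": 3.55,"claw": 3.6},
  {"tx": 1.88,"ty": 3.3,"yaw": 3.55,"claw": 3.6},
  {"tx": 1.88,"ty": 3.3,"yaw": 3.55,"claw": 3.6},
  {"tx": 1.88,"ty": 3.3,"yaw": 3.55,"claw": 3.6},
  {"tx": 1.88,"ty": 3.3,"yaw": 3.55,"claw": 3.6},
  {"tx": 1.88,"ty": 3.3,"yaw": 3.55,"claw": 3.6},
  {"tx": 1.88,"ty": 3.3,"yaw": 3.55,"claw": 3.6},
  {"tx": 1.88,"ty": 3.3,"yaw": 3.55,"claw": 3.6},
  {"tx": 1.88,"ty": 3.3,"yaw": 3.55,"claw": 3.6},
  {"tx": 1.88,"ty": 3.3,"yaw": 3.55,"claw": 3.6},
  {"tx": 1.88,"ty": 3.3,"yaw": 3.55,"claw": 3.6},
  {"tx": 1.88,"ty": 3.3,"yaw": 3.55,"claw": 3.6},
  {"claw": 3.6},
  {"claw": 3.6},
], newtons=40)

```text
invalid input at $.steps[0]: expected keys tx, ty, tz, yaw, claw
```

Emit:
servo_tool([
  {"tx": 1.88,"ty": 3.3,"tz": 0,"yaw": 3.55,"claw": 3.6},
  {"tx": 1.88,"ty": 3.3,"tz": 0,"yaw": 3.55,"claw": 3.6},
  {"tx": 1.88,"ty": 3.3,"tz": 0,"yaw": 3.55,"claw": 3.6},
  {"tx": 1.88,"ty": 3.3,"tz": 0,"yaw": 3.55,"claw": 3.6},
  {"tx": 1.88,"ty": 3.3,"tz": 0,"yaw": 3.55,"claw": 3.6},
  {"tx": 1.88,"ty": 3.3,"tz": 0,"yaw": 3.55,"claw": 3.6},
  {"tx": 1.88,"ty": 3.3,"tz": 0,"yaw": 3.55,"claw": 3.6},
  {"tx": 1.88,"ty": 3.3,"tz": 0,"yaw": 3.55,"claw": 3.6},
  {"tx": 1.88,"ty": 3.3,"tz": 0,"yaw": 3.55,"claw": 3.6},
  {"tx": 1.88,"ty": 3.3,"tz": 0,"yaw": 3.55,"claw": 3.6},
  {"tx": 1.88,"ty": 3.3,"tz": 0,"yaw": 3.55,"claw": 3.6},
  {"tx": 1.88,"ty": 3.3,"tz": 0,"yaw": 3.55,"claw": 3.6},
  {"tx": 1.88,"ty": 3.3,"tz": 0,"yaw": 3.55,"claw": 3.6},
  {"tx": 1.88,"ty": 3.3,"tz": 0,"yaw": 3.55,"claw": 3.6},
  {"tx": 1.88,"ty": 3.3,"tz": 0,"yaw": 3.55,"claw": 3.6},
  {"tx": 1.88,"ty": 3.3,"tz": 0,"yaw": 3.55,"claw": 3.6},
  {"tx": 1.88,"ty": 3.3,"tz": 0,"yaw": 3.55,"claw": 3.6},
  {"tx": 1.88,"ty": 3.3,"tz": 0,"yaw": 3.55,"claw": 3.6},
  {"tx": 0,"ty": 0,"tz": 0,"yaw": 0,"claw": 3.6},
  {"tx": 0,"ty": 0,"tz": 0,"yaw": 0,"claw": 3.6},
], newtons=40)

```text
time_s: 2.1
position: [0.5252, 0.0772, 0.2497]
tool_rot: [[0.108, 0.994, -0.001], [0.994, -0.108, -0.0], [-0.0, -0.001, -1.0]]
ft_force: [0.5, -0.0, 0.1]
grip_width: 0.036
gripper_force: 0.0
```

Emit:
servo_tool([
  {"tx": 0.1,"ty": 0.1,"tz": -3,"yaw": 0,"claw": 3.6},
  {"tx": 0,"ty": 0,"tz": -3,"yaw": 0,"claw": 3.6},
  {"tx": 0,"ty": 0,"tz": -3,"yaw": 0,"claw": 3.6},
  {"tx": 0,"ty": 0,"tz": -3,"yaw": 0,"claw": 3.6},
  {"tx": 0,"ty": 0,"tz": -2,"yaw": 0,"claw": 3.6},
  {"tx": 0,"ty": 0,"tz": -2,"yaw": 0,"claw": 3.6},
  {"tx": 0,"ty": 0,"tz": -1,"yaw": 0,"claw": 3.6},
  {"tx": 0,"ty": 0,"tz": -1,"yaw": 0,"claw": 3.6},
  {"tx": 0,"ty": 0,"tz": 0,"yaw": 0,"claw": 3.6},
  {"tx": 0,"ty": 0,"tz": 0,"yaw": 0,"claw": 0.5},
  {"tx": 0,"ty": 0,"tz": 0,"yaw": 0,"claw": 0.5},
  {"tx": 0,"ty": 0,"tz": 0,"yaw": 0,"claw": 0.5},
  {"tx": 0,"ty": 0,"tz": 0,"yaw": 0,"claw": 0.5},
  {"tx": 0,"ty": 0,"tz": 0,"yaw": 0,"claw": 0.5},
  {"tx": 0,"ty": 0,"tz": 0,"yaw": 0,"claw": 0.5},
], newtons=40)

```text
time_s: 3.6
position: [0.5258, 0.0774, 0.071]
tool_rot: [[0.109, 0.994, -0.001], [0.994, -0.109, -0.0], [-0.001, -0.001, -1.0]]
ft_force: [-4.9, -1.1, 9.1]
grip_width: 0.0085
gripper_force: 39.1
```

Emit:
servo_tool([
  {"tx": -0.5,"ty": 0.055,"tz": 0,"yaw": 0,"claw": 0.5},
  {"tx": -0.8,"ty": 0.088,"tz": 0,"yaw": 0,"claw": 0.5},
  {"tx": -0.8,"ty": 0.088,"tz": 0,"yaw": 0,"claw": 0.5},
  {"tx": -0.8,"ty": 0.088,"tz": 0,"yaw": 0,"claw": 0.5},
  {"tx": -0.8,"ty": 0.088,"tz": 0,"yaw": 0,"claw": 0.5},
  {"tx": -0.8,"ty": 0.088,"tz": 0,"yaw": 0,"claw": 0.5},
  {"tx": -0.8,"ty": 0.088,"tz": 0,"yaw": 0,"claw": 0.5},
  {"tx": -0.8,"ty": 0.088,"tz": 0,"yaw": 0,"claw": 0.5},
  {"tx": -0.8,"ty": 0.088,"tz": 0,"yaw": 0,"claw": 0.5},
  {"tx": -0.8,"ty": 0.088,"tz": 0,"yaw": 0,"claw": 0.5},
  {"tx": -0.5,"ty": 0.055,"tz": 0,"yaw": 0,"claw": 0.5},
  {"tx": -0.3,"ty": 0.033,"tz": 0,"yaw": 0,"claw": 0.5},
  {"tx": -0.2,"ty": 0.02,"tz": 0,"yaw": 0,"claw": 0.5},
  {"tx": 0,"ty": 0,"tz": 0,"yaw": 0,"claw": 0.5},
  {"tx": 0,"ty": 0,"tz": 0,"yaw": 0,"claw": 0.5},
  {"tx": 0,"ty": 0,"tz": 0,"yaw": 0,"claw": 0.5},
], newtons=40)

```text
time_s: 5.2
position: [0.4394, 0.087, 0.071]
tool_rot: [[0.109, 0.994, 0.001], [0.994, -0.109, -0.001], [-0.0, 0.001, -1.0]]
ft_force: [-0.8, -3.9, 10.1]
grip_width: 0.0089
gripper_force: 39.8
```

Emit:
servo_tool([
  {"tx": -0.2,"ty": 0.02,"tz": 0,"yaw": 0,"claw": 0.5},
  {"tx": 0,"ty": 0,"tz": 0,"yaw": 0,"claw": 0.5},
  {"tx": 0,"ty": 0,"tz": 0,"yaw": 0,"claw": 3.6},
  {"tx": 0,"ty": 0,"tz": 0,"yaw": 0,"claw": 3.6},
  {"tx": 0,"ty": 0,"tz": 0,"yaw": 0,"claw": 3.6},
  {"tx": 0,"ty": 0,"tz": 0,"yaw": 0,"claw": 3.6},
  {"tx": 0,"ty": 0,"tz": 2,"yaw": 0,"claw": 3.6},
  {"tx": 0,"ty": 0,"tz": 4,"yaw": 0,"claw": 3.6},
  {"tx": 0,"ty": 0,"tz": 4,"yaw": 0,"claw": 3.6},
  {"tx": 0,"ty": -2,"tz": 4,"yaw": 8,"claw": 3.6},
  {"tx": 0,"ty": -3,"tz": 2,"yaw": 8,"claw": 3.6},
  {"tx": 0,"ty": -3,"tz": 0,"yaw": 8,"claw": 3.6},
  {"tx": 0,"ty": -3,"tz": 0,"yaw": 8,"claw": 3.6},
  {"tx": 0,"ty": -3,"tz": 0,"yaw": 8,"claw": 3.6},
  {"tx": 0,"ty": -3,"tz": 0,"yaw": 8,"claw": 3.6},
  {"tx": 0,"ty": -3,"tz": 0,"yaw": 8,"claw": 3.6},
  {"tx": 0,"ty": -3,"tz": 0,"yaw": 8,"claw": 3.6},
  {"tx": 0,"ty": -2,"tz": 0,"yaw": 8,"claw": 3.6},
  {"tx": 0,"ty": 0,"tz": 0,"yaw": 8,"claw": 3.6},
  {"tx": 0,"ty": 0,"tz": 0,"yaw": 8,"claw": 3.6},
], newtons=40)

```text
time_s: 7.2
position: [0.4372, -0.1631, 0.23]
tool_rot: [[-0.99, 0.139, -0.0], [0.139, 0.99, 0.0], [0.0, 0.0, -1.0]]
ft_force: [0.3, -0.0, 0.3]
grip_width: 0.036
gripper_force: 0.0
```

```bash
python3 - <<'E'
from h import *
im,dep=snap("top","t1"); s,sd=snap("scene","s1")
P=cloud("top",dep)
o=np.array([.6323,.0667]); ux=np.array([.9938,-.111]); uy=np.array([.111,.9938])
print(env.observe()["q"])
C=proj("top",[[*(o+a*ux+b*uy),.05] for a in(-.17,-.03) for b in(-.1,.1)]); print(C.round())
a=im[165:255,200:310]; b=s[190:280,190:300]
r=lambda q:cv2.resize(q,None,fx=3.6*1,fy=3.6,interpolation=cv2.INTER_CUBIC)
cv2.imwrite("pics/c1.png",np.hstack([r(a),r(b)])[:,:,::-1])
E
```

```text
[-3.49861152e+01  1.44701463e+01  8.89416843e+01  2.86369855e-03
  7.66086749e+01 -1.16809565e+02]
[[286. 238.]
 [212. 230.]
 [292. 186.]
 [218. 178.]]
```

View pics/c1.png

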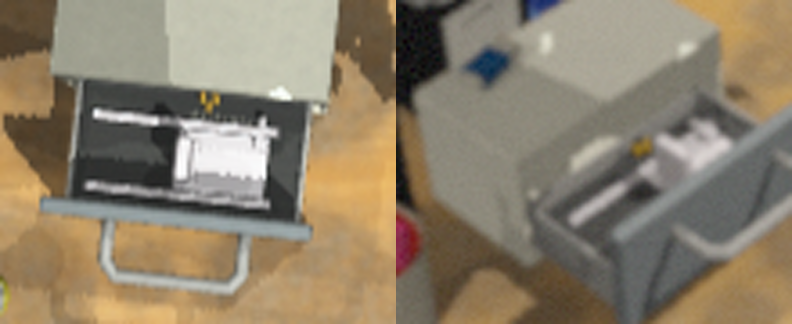

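The drawer is open. In the left crop (the top view) the brass rider is at (210,100), the index finger at about (264,120), and the tab's top at about (183,150). I'll measure each of them in the cabinet frame.

```bash
cat > m.py <<'E'
from h import *
o=np.array([.6323,.0667]); ux=np.array([.9938,-.111]); uy=np.array([.111,.9938])
def cab(p): p=np.atleast_2d(p); return np.c_[(p[:,:2]-o)@ux,(p[:,:2]-o)@uy,p[:,2]]*1000
E
python3 - <<'E'
from m import *
for n in("top","scene"):
    d=np.load("pics/%s1.npz"%n[0]); im,dep=d["im"],d["dep"]
    P=cloud(n,dep); C=cab(P.reshape(-1,3)).reshape(P.shape); x,y,z=np.moveaxis(C,2,0)
    box=(x>-142)&(x<-52)&(abs(y)<92)&(z>10)&(z<100)
    hsv=cv2.cvtColor(im,cv2.COLOR_RGB2HSV)
    br=box&(hsv[...,0]>12)&(hsv[...,0]<35)&(hsv[...,1]>110)&(x>-90)
    print(n,"brass",br.sum(),np.median(C[br],0).round(1),C[br].min(0).round(1),C[br].max(0).round(1),np.argwhere(br)[:,::-1].mean(0))
    t=box&(z>66)&(z<90)
    print("tab",t.sum(),np.median(C[t],0).round(1),C[t].min(0).round(1),C[t].max(0).round(1))
    h=x+0; b=(x>-160)&(x<-140)&(z>85)&(z<100)&(abs(y)<80); print("front",b.sum(),C[b].min(0).round(1),C[b].max(0).round(1))
    if n=="top":
        for v in range(194,204): print(v,[(u,*C[v,u].round(0).astype(int),int(im[v,u].mean())) for u in range(267,279)])
E
```

```text
top brass 18 [-56.9 -11.6  49.5] [-63.7 -17.9  39.8] [-52.1  -2.8  99.4] [257.55555556 192.5       ]
tab 51 [-104.5   -0.3   82.8] [-141.5  -39.2   66.1] [-88.6  56.2  87.2]
front 291 [-153.4  -79.8   87.2] [-141.3   79.8   99.9]
194 [(267, np.int64(-57), np.int64(-36), np.int64(39), 66), (268, np.int64(-57), np.int64(-39), np.int64(41), 65), (269, np.int64(-57), np.int64(-42), np.int64(42), 67), (270, np.int64(-57), np.int64(-44), np.int64(44), 67), (271, np.int64(-56), np.int64(-47), np.int64(40), 66), (272, np.int64(-56), np.int64(-50), np.int64(43), 68), (273, np.int64(-56), np.int64(-52), np.int64(43), 67), (274, np.int64(-56), np.int64(-55), np.int64(44), 65), (275, np.int64(-55), np.int64(-58), np.int64(42), 66), (276, np.int64(-55), np.int64(-60), np.int64(39), 67), (277, np.int64(-55), np.int64(-63), np.int64(42), 66), (278, np.int64(-55), np.int64(-66), np.int64(43), 64)]
195 [(267, np.int64(-60), np.int64(-36), np.int64(40), 65), (268, np.int64(-60), np.int64(-39), np.int64(41), 66), (269, np.int64(-60), np.int64(-42), np.int64(41), 67), (270, np.int64(-60), np.int64(-45),
[... 5348 characters left out ...]
 np.int64(-47), np.int64(42), 129), (271, np.int64(-81), np.int64(-50), np.int64(51), 218), (272, np.int64(-81), np.int64(-53), np.int64(52), 231), (273, np.int64(-80), np.int64(-55), np.int64(49), 201), (274, np.int64(-79), np.int64(-57), np.int64(37), 168), (275, np.int64(-79), np.int64(-60), np.int64(40), 96), (276, np.int64(-79), np.int64(-63), np.int64(45), 102), (277, np.int64(-79), np.int64(-66), np.int64(39), 89), (278, np.int64(-78), np.int64(-68), np.int64(38), 67)]
scene brass 20 [-61.2  -8.3  48.4] [-67.2 -17.8  41.4] [-54.1  -3.8  52.7] [257.8  230.65]
tab 77 [-107.4    4.5   79.3] [-120.4   -2.8   66. ] [-90.4   8.9  86.4]
front 352 [-156.7  -79.6   85. ] [-141.7   79.6   99.4]
```

Emit:
servo_tool([
  {"tx": 1.3,"ty": 3.45,"tz": 0,"yaw": 1.6,"claw": 3.6},
  {"tx": 1.3,"ty": 3.45,"tz": 0,"yaw": 0,"claw": 3.6},
  {"tx": 1.3,"ty": 3.45,"tz": 0,"yaw": 0,"claw": 3.6},
  {"tx": 1.3,"ty": 3.45,"tz": 0,"yaw": 0,"claw": 3.6},
  {"tx": 1.3,"ty": 3.45,"tz": 0,"yaw": 0,"claw": 3.6},
  {"tx": 1.3,"ty": 3.45,"tz": 0,"yaw": 0,"claw": 3.6},
  {"tx": 1.3,"ty": 3.45,"tz": 0,"yaw": 0,"claw": 3.6},
  {"tx": 0,"ty": 0,"tz": -3,"yaw": 0,"claw": 3.6},
  {"tx": 0,"ty": 0,"tz": -3,"yaw": 0,"claw": 3.6},
  {"tx": 0,"ty": 0,"tz": -3,"yaw": 0,"claw": 3.6},
  {"tx": 0,"ty": 0,"tz": -1,"yaw": 0,"claw": 3.6},
  {"tx": 0,"ty": 0,"tz": 0,"yaw": 0,"claw": 3.6},
  {"tx": 0,"ty": 0,"tz": 0,"yaw": 0,"claw": 3.6},
])

```text
time_s: 8.6
position: [0.529, 0.079, 0.1315]
tool_rot: [[-0.993, 0.117, 0.002], [0.117, 0.993, -0.0], [-0.002, 0.0, -1.0]]
ft_force: [0.3, -0.4, 0.4]
grip_width: 0.0359
gripper_force: 0.0
```

Emit:
servo_tool([
  {"tx": -0.1,"ty": -0.05,"tz": -2,"yaw": 0,"claw": 3.6},
  {"tx": 0,"ty": 0,"tz": -2,"yaw": 0,"claw": 3.6},
  {"tx": 0,"ty": 0,"tz": -1,"yaw": 0,"claw": 3.6},
  {"tx": 0,"ty": 0,"tz": -0.7,"yaw": 0,"claw": 3.6},
  {"tx": 0,"ty": 0,"tz": 0,"yaw": 0,"claw": 3.6},
  {"tx": 0,"ty": 0,"tz": 0,"yaw": 0,"claw": 0.5},
  {"tx": 0,"ty": 0,"tz": 0,"yaw": 0,"claw": 0.5},
  {"tx": 0,"ty": 0,"tz": 0,"yaw": 0,"claw": 0.5},
  {"tx": 0,"ty": 0,"tz": 0,"yaw": 0,"claw": 0.5},
  {"tx": 0,"ty": 0,"tz": 0,"yaw": 0,"claw": 0.5},
  {"tx": 0,"ty": 0,"tz": 0,"yaw": 0,"claw": 0.5},
], newtons=40)

```text
time_s: 9.7
position: [0.5279, 0.0792, 0.0743]
tool_rot: [[-0.993, 0.115, 0.002], [0.115, 0.993, 0.001], [-0.002, 0.001, -1.0]]
ft_force: [1.5, 5.6, 3.0]
grip_width: 0.0094
gripper_force: 41.3
```

Emit:
servo_tool([
  {"tx": 0.044,"ty": 0.4,"tz": 0,"yaw": 0,"claw": 0.5},
  {"tx": 0.044,"ty": 0.4,"tz": 0,"yaw": 0,"claw": 0.5},
  {"tx": 0.044,"ty": 0.4,"tz": 0,"yaw": 0,"claw": 0.5},
  {"tx": 0.044,"ty": 0.4,"tz": 0,"yaw": 0,"claw": 0.5},
  {"tx": 0.044,"ty": 0.4,"tz": 0,"yaw": 0,"claw": 0.5},
  {"tx": 0.044,"ty": 0.4,"tz": 0,"yaw": 0,"claw": 0.5},
  {"tx": 0.044,"ty": 0.4,"tz": 0,"yaw": 0,"claw": 0.5},
  {"tx": 0.044,"ty": 0.4,"tz": 0,"yaw": 0,"claw": 0.5},
  {"tx": 0.044,"ty": 0.4,"tz": 0,"yaw": 0,"claw": 0.5},
  {"tx": 0.033,"ty": 0.3,"tz": 0,"yaw": 0,"claw": 0.5},
  {"tx": 0,"ty": 0,"tz": 0,"yaw": 0,"claw": 0.5},
  {"tx": 0,"ty": 0,"tz": 0,"yaw": 0,"claw": 0.5},
  {"tx": 0,"ty": 0,"tz": 0,"yaw": 0,"claw": 0.5},
], newtons=40)

```text
time_s: 11.0
position: [0.5321, 0.1169, 0.0742]
tool_rot: [[-0.993, 0.115, 0.002], [0.115, 0.993, -0.002], [-0.002, -0.001, -1.0]]
ft_force: [-0.3, -5.8, 7.0]
grip_width: 0.0092
gripper_force: 42.0
```

```bash
python3 - <<'E'
from h import *
im,dep=snap("top","t2"); s,sd=snap("scene","s2")
r=lambda q:cv2.resize(q,None,fx=6,fy=6,interpolation=cv2.INTER_CUBIC)
cv2.imwrite("pics/c2.png",np.hstack([r(im[170:240,230:295]),r(s[200:270,225:290])])[:,:,::-1])
E
```

```text
(no output)
```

View pics/c2.png

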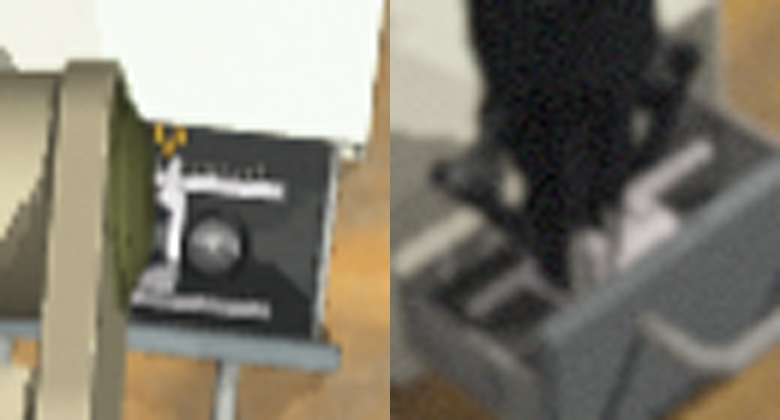

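The rider is at about (171,138) in the left crop and the index tip at about (176,162), so the index is nearly lined up and a few mm to the right. I'll measure the remaining offset.

```bash
python3 - <<'E'
from m import *
d=np.load("pics/t2.npz"); im,dep=d["im"],d["dep"]
hsv=cv2.cvtColor(im,cv2.COLOR_RGB2HSV).astype(float)
for v in range(189,202):
    b=[];
    u=np.arange(254,266); S=hsv[v,u,1]*((hsv[v,u,0]>12)&(hsv[v,u,0]<35)&(hsv[v,u,1]>90)); W=np.clip(im[v,u].min(1).astype(float)-75,0,None)
    r=[v]
    for nm,w in(("brass",S),("white",W)):
        if w.sum()>60: c=(w*u).sum()/w.sum(); r+=[nm,round(c,2),cab(onz("top",[[c,v]],.049))[0,:2].round(1)]
    print(*r, [int(q) for q in W])
E
```

```text
189 white 259.66 [-46.9 -15.5] [144, 151, 153, 158, 161, 168, 167, 168, 170, 169, 169, 170]
190 white 261.06 [-49.1 -19.6] [8, 27, 45, 70, 89, 130, 126, 139, 141, 138, 141, 152]
191 brass 257.55 [-52.8 -10.5] white 264.24 [-50.9 -28.4] [0, 0, 0, 0, 0, 0, 0, 1, 6, 11, 15, 45]
192 brass 257.11 [-55.6  -9.6] [0, 0, 0, 0, 0, 0, 0, 0, 0, 0, 0, 0]
193 brass 257.31 [-58.2 -10.4] [0, 0, 0, 0, 0, 0, 0, 0, 0, 0, 0, 0]
194 brass 256.73 [-61.1  -9.2] [0, 0, 0, 0, 0, 0, 0, 0, 0, 0, 0, 0]
195 brass 256.7 [-63.7  -9.4] [0, 0, 0, 0, 0, 5, 0, 0, 0, 0, 0, 0]
196 brass 254.0 [-67.2  -2.5] white 258.72 [-65.8 -15.1] [0, 0, 5, 0, 24, 87, 5, 0, 0, 0, 0, 0]
197 brass 254.0 [-69.8  -2.8] white 258.85 [-68.5 -15.8] [0, 0, 23, 0, 93, 134, 25, 0, 6, 0, 8, 6]
198 brass 254.0 [-72.5  -3.1] white 258.57 [-71.2 -15.3] [0, 0, 65, 52, 127, 126, 6, 0, 10, 0, 13, 24]
199 brass 254.0 [-75.2  -3.4] white 260.13 [-73.4 -19.8] [0, 5, 130, 126, 138, 138, 75, 76, 99, 95, 97, 106]
200 brass 254.0 [-77.8  -3.7] white 260.78 [-75.9 -21.8] [0, 0, 111, 122, 146, 139, 129, 152, 160, 158, 157, 156]
201 brass 254.0 [-80.5  -4. ] white 260.68 [-78.6 -21.8] [0, 0, 37, 125, 154, 138, 112, 117, 123, 115, 115, 118]
```

Emit:
servo_tool([
  {"tx": 0.022,"ty": 0.2,"tz": 0,"yaw": 0,"claw": 0.5},
  {"tx": 0.025,"ty": 0.22,"tz": 0,"yaw": 0,"claw": 0.5},
  {"tx": 0,"ty": 0,"tz": 0,"yaw": 0,"claw": 0.5},
  {"tx": 0,"ty": 0,"tz": 0,"yaw": 0,"claw": 0.5},
  {"tx": 0,"ty": 0,"tz": 0,"yaw": 0,"claw": 0.5},
  {"tx": 0,"ty": 0,"tz": 0,"yaw": 0,"claw": 0.5},
  {"tx": 0,"ty": 0,"tz": 0,"yaw": 0,"claw": 0.5},
  {"tx": 0,"ty": 0,"tz": 0,"yaw": 0,"claw": 0.5},
  {"tx": 0,"ty": 0,"tz": 0,"yaw": 0,"claw": 0.5},
], newtons=40)

```text
time_s: 12.0
position: [0.5326, 0.121, 0.0742]
tool_rot: [[-0.993, 0.115, 0.001], [0.115, 0.993, -0.002], [-0.002, -0.002, -1.0]]
ft_force: [0.1, -6.1, 6.1]
grip_width: 0.0095
gripper_force: 42.0
```

```bash
python3 - <<'E'
from m import *
im,dep=snap("top","t3")
hsv=cv2.cvtColor(im,cv2.COLOR_RGB2HSV).astype(float)
for v in range(191,199):
    u=np.arange(254,266); S=hsv[v,u,1]*((hsv[v,u,0]>12)&(hsv[v,u,0]<35)&(hsv[v,u,1]>90)&(im[v,u].max(1)>110)); W=np.clip(im[v,u].min(1).astype(float)-75,0,None)
    print(v,S.astype(int),W.astype(int))
    for w in (S,W):
        if w.sum()>60: c=(w*u).sum()/w.sum(); print(cab(onz("top",[[c,v]],.049))[0,:2].round(1))
cv2.imwrite("pics/c3.png",cv2.resize(im[175:235,235:295],None,fx=8,fy=8,interpolation=cv2.INTER_NEAREST)[:,:,::-1])
E
```

```text
191 [  0   0 176   0   0 149 144   0   0   0   0   0] [ 0  0  0  0  0  0  0  0  6 10 16 45]
[-52.6 -12.2]
[-50.9 -28.5]
192 [  0   0 171   0   0 165 173   0   0   0   0   0] [0 0 0 0 0 0 0 0 0 0 0 0]
[-55.3 -12.9]
193 [  0   0 170 148 153 158 161   0   0   0   0   0] [0 0 0 0 0 0 0 0 0 0 0 0]
[-58.  -12.3]
194 [  0   0   0 164 174   0   0   0   0   0   0   0] [0 0 0 0 0 0 0 0 0 0 0 0]
[-60.8 -11.3]
195 [  0   0   0 104 140   0   0   0   0   0   0   0] [ 3  0  0 17  0  0  0  0  0  0  0  0]
[-63.5 -11.8]
196 [0 0 0 0 0 0 0 0 0 0 0 0] [22  0  0 97 31  0  7  0  0  0  0  0]
[-66.3 -10.3]
197 [0 0 0 0 0 0 0 0 0 0 0 0] [  6   0  37 143  47   0  25   0   6   0   8   5]
[-68.8 -12.7]
198 [0 0 0 0 0 0 0 0 0 0 0 0] [ 97  88  69 151  62   4   7   0   8   0  12  24]
[-71.7 -10.5]
```

View pics/c3.png

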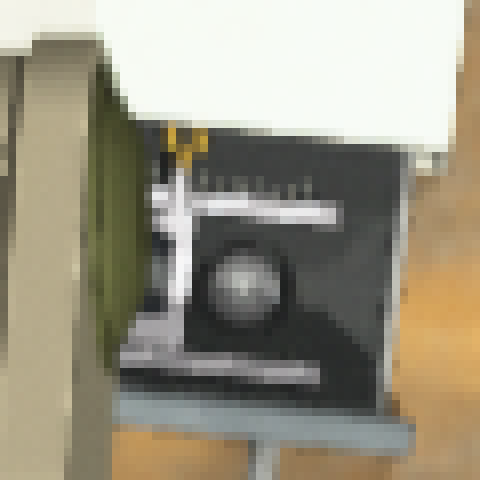

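In this view the brass pointer at about (184,162) sits directly above the index tip at about (180,178). The measured y values are -11.6 mm for the pointer and about -11 mm for the index, so they are lined up, and the shutter has been held there for more than 0.5 s.

```bash
python3 -c "
from rig import env
print(env.close_job())"
```

```text
the job is handed in; nothing more can be done
None
```

I handed the job in with the drawer fully open and the gripper holding the shutter with its index about 1 mm from the rider tip (by camera); the hand-in returned no verdict.

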